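Weigh the solder paste from behind the bottles

ROBOT

A 6-joint arm with a two-finger parallel gripper is mounted at the origin on the work surface. World frame = base frame: x ahead of the robot, y to its left, z up, the work surface at z = 0. Lengths are in m, angles in rad, forces in N, time in s.
With the tool pointing down it reaches from about 0.35 to 0.975 m from the base axis. Payload 4.9 kg.
Tool frame: the origin (TCP) lies between the finger pads; the fingertips stand 25 mm ahead of it and the grasp point (between the pads) lies 6 mm ahead of it (manip.tcp_to_tips is the z of the fingertips in the tool frame, in m); z points along the fingers, y is the line along which they close (so a half turn about z gives the same grasp; the last joint's range is limited). The gripper opens to 85 mm and grips with 20 to 120 N. Pads are 22 mm wide; open, the fingers measure 114 mm over their backs; the gripper's body (76 mm by 85 mm) begins 54 mm behind the grasp point. The pads swing forward as they close: fully open they stand 13 mm farther back than shut.
Start: joints at [-1.456, 0.053, 1.613, -0, 1.476, -0.119], TCP at [0.145, -0.608, 0.256] pointing down, gripper open.
Joint ranges: [-3.01, 3.01], [-1.01, 2.22], [0.06, 2.58], [-1.02, 4.17], [0.09, 2.62], [-3.14, 3.14]. Speed limits (rad/s): [2.57, 2.57, 3.14, 3.14, 3.14, 3.14].

INTERFACE

Orientations are given as a unit quaternion [w, x, y, z].
In Python, from plant import manip gives the robot as it stands. The module is installed in compiled form; this text tells all that it offers.
- The arm moves only by the tool arm_command, never from a script. Its argument "moves" is a list of rows, each a list of 3 entries, a list of its own where there are three numbers: the opening, from -1 (shut) to 1 (fully open), then the shift along the tool's x, y, z in units of 0.15 m (1.0 is 0.15 m), then the turn about the tool's z in units of 2 pi rad (1.0 is 2 pi rad). A call has 1 to 20 rows; each row is the pose to reach, as a shift and turn from the pose commanded when the call began, along the tool's axes at that moment, turning the shorter way round; what a row does not reach only later rows make up. A row lasts 1/12 s, in which the tool goes at most 41.7 mm and 7.16 degrees, less where a joint would pass 70% of its speed; a pose out of reach is approached as far as the arm can. A call with a number of a shift or a turn outside -1 to 1 is refused whole. A call with a gripper value outside its range is refused whole. The fingers move at their own pace and stop on an object; the grip force is fixed at half the most. Time passes only in rows, so rows that repeat a pose let the fingers close. It gives the time, the measured TCP pose, the force, the opening and the grip force at its end, in the units of the state.
- manip.state(): the state, without advancing time (a new reading comes with each control period).
- manip.grab_frame(name): name is "scene" or "top" or "wrist"; returns a dict with "frame" (480x640x3 uint8, red, green, blue), "fx", "fy", "cx", "cy" (pixels), "R" (3x3) and "t" (3): a world point X has camera coordinates R X + t. Camera axes: x right, y down, z forward; pixel columns grow to the right and rows downward; lengths in m; the calibration is good to about 2 mm. A picture is of the moment at which its call begins. There is no depth.
- manip.job_done(): hands the job in; it is judged then, once.
Trained networks look in a picture, given as the dict that the camera call returned (one of the last four; its "shot" number tells which), for a name from the list of things; names that differ only in an ending like _2 or _b are one class to them, and where a whole thing is asked for, a point or a joint stands for the part that bears it (a point fixed in the world has none). Each returns a list of dicts, best first, with "confidence" (0 to 1); they miss things now and then, are a little off and sometimes report something else, mostly with a low value. They report only what shows in the picture. A call takes as long as a camera call. They do not tell look-alikes from the thing itself.
- manip.search_frame(picture, target): "extent" ([left, top, right, bottom] in pixels, round what is visible of it).
The state is a dict: "time": time; "joint_pos": joint angles; "joint_vel": joint speeds; "joint_efforts": joint torques, N m; "tool_pos": TCP position; "tool_rot": TCP orientation; "contact_force": force on the tool from outside, world axes, zero at the start; "ft_torque": the same for the moment, N m; "gripper_width": opening from 0.0 (shut) to 1.0 (fully open); "grasp_force": force on a finger pad.
Only numpy, scipy, OpenCV 4.12 (cv2) and the standard library are available. Lean on these libraries where they do the work, as an engineer would, in place of code of your own. Each camera call takes 0.05 s, during which the arm holds its last target. There are 200 camera calls.

TASK

The solder paste jar has to be weighed, but it stands at the back of the black consumables tray, hemmed in by the wash bottle, the spray can and the flux bottle. First stand all three of those on the empty steel side tray; then fetch the jar and stand it in the middle of the scale's round pan; and then put the three back in the black tray, each on the very spot where it stood. Keep all four containers upright throughout, and leave the little tin and the vial in the black tray where they are.

Things in the scene. Friction and masses are not known exactly. Their poses are not given: they have to be found in the camera images.
- paste: Solder paste jar, low: white plastic with a paper band and a ribbed grey lid of 54 mm diameter (body 51 mm), 52 mm high; the lid is its upper 18 mm. Rigid, at most 0.35 kg. Origin: centre of its underside; z up through the lid. Stands on the rear spot of the black tray; the three tall containers stand too close round it for a gripper.
- wash: Wash bottle: white plastic, 54 mm diameter, 135 mm high; sloping shoulder from 82 to 96 mm, above it a white cap, a cylinder of 30 mm diameter from 100 to 135 mm, with a small nozzle that adds 5 mm. Rigid, at most 0.25 kg. Origin: centre of its underside; z up. Starts on one of the three front spots of the black tray.
- spray: Spray can, the tallest: bare aluminium, 50 mm diameter (rim 53 mm at 100 to 105 mm), 152 mm high; coned shoulder from 105 to 116 mm, above it a grey cap, a cylinder of 34 mm diameter from 116 to 152 mm. Rigid, at most 0.28 kg. Origin: centre of its underside; z up. Starts on one of the three front spots of the black tray.
- flux: Flux bottle, the slimmest: amber glass, 46 mm diameter, 116 mm high; shoulder from 66 to 78 mm, above it a tall black cap, a cylinder of 28 mm diameter from 80 to 116 mm. Rigid, at most 0.21 kg. Origin: centre of its underside; z up. Starts on one of the three front spots of the black tray.
- bay: Black consumables tray, fixed: 180 mm along its x, 220 mm along its y, floor 3 mm above the table, rim 15 mm high, 3 mm thick. Origin: centre of its underside; x points to its rear, away from the robot (within 0.3 rad), z up. Four flat grey spots of 58 mm on its floor, at (x, y) = (30, 0), (-36, 0), (8, 63) and (8, -63) mm; each container starts in the middle of one, the jar on (30, 0).
- side_tray: Empty stainless steel side tray, fixed, to the left or the right of the black tray: 270 mm along its x, 120 mm along its y, floor 3 mm above the table, rim 12 mm high and 3 mm thick. Origin: centre of its underside; long side along its x, z up. Its inner floor (264 by 114 mm) has room for three containers in a row, about 75 mm apart.
- scale_pan (a point): Centre of the top face of the scale's round pan: a flat steel disc of 130 mm diameter, its top 48 mm above the table, on a white bench scale (200 by 160 mm, 38 mm high, fixed) that stands on the other side from the side tray. z up. The pan does not sink noticeably.
- tin: Little round steel tin, 35 mm diameter, 18 mm high, loose, in the front right corner of the black tray at (-60, -75) mm in its frame. Origin: centre of its underside. To be left alone.
- vial: Little glass vial with a white cap, 27 mm diameter, 38 mm high, loose, in the front left corner of the black tray at (-60, 75) mm in its frame. Origin: centre of its underside. To be left alone.
There are look-alikes about, which are no part of the job. Leave any green or pink look-alike of the spray alone.

How it is judged:
On the way, in this order (a step that is already met when the one before it is completed fails the run):
1. the wash bottle, the spray can and the flux bottle all stand upright and released on the side tray, the jar still in its place (angle between each of wash, spray, flux's own z axis and vertical below 0.1 rad and linear speed of each of wash, spray, flux below 0.03 m/s and contact force between each of wash, spray, flux and the fingers below 0.3 N and x of wash in the frame of side_tray between -0.12 and 0.12 m and y of wash in the frame of side_tray between -0.05 and 0.05 m and z of each of wash, spray, flux in the frame of side_tray below 0.01 m and x of spray in the frame of side_tray between -0.12 and 0.12 m and y of spray in the frame of side_tray between -0.05 and 0.05 m and x of flux in the frame of side_tray between -0.12 and 0.12 m and y of flux in the frame of side_tray between -0.05 and 0.05 m and distance of paste from where it was at the start of the episode below 0.03 m), for 0.2 s.
2. the jar stands upright and released in the middle of the scale pan while the three still stand on the side tray (angle between each of paste, wash, spray, flux's own z axis and vertical below 0.1 rad and linear speed of each of paste, wash, spray, flux below 0.03 m/s and contact force between each of paste, wash, spray, flux and the fingers below 0.3 N and horizontal distance between paste and scale_pan below 0.015 m and z of paste in the frame of scale_pan between -0.006 and 0.006 m and x of wash in the frame of side_tray between -0.12 and 0.12 m and y of wash in the frame of side_tray between -0.05 and 0.05 m and z of each of wash, spray, flux in the frame of side_tray below 0.01 m and x of spray in the frame of side_tray between -0.12 and 0.12 m and y of spray in the frame of side_tray between -0.05 and 0.05 m and x of flux in the frame of side_tray between -0.12 and 0.12 m and y of flux in the frame of side_tray between -0.05 and 0.05 m), for 0.2 s.
At the end, for the whole second after the job is handed in: Wash bottle, spray can and flux bottle each stand upright (within 0.1 rad), released and at rest within 15 mm of where each started in the black tray, and the jar stands upright, released and at rest on the scale pan within 15 mm of its centre (angle between each of wash, spray, flux, paste's own z axis and vertical below 0.1 rad and linear speed of each of wash, spray, flux, paste below 0.03 m/s and contact force between each of wash, spray, flux, paste and the fingers below 0.3 N and distance of each of wash, spray, flux from where it was at the start of the episode below 0.015 m and horizontal distance between paste and scale_pan below 0.015 m and z of paste in the frame of scale_pan between -0.006 and 0.006 m); the robot touches nothing.
It fails at once if one of the four containers is tipped more than 0.4 rad (angle between any of wash, spray, flux, paste's own z axis and vertical above 0.4 rad).
It fails at once if the tin or the vial is moved more than 15 mm (distance of any of tin, vial from where it was at the start of the episode above 0.015 m).
It also fails if it takes over 144 s, if anything falls off the work surface, if the arm or the gripper's body presses on something with over 40 N, if the wrist force passes 120 N, or if a joint passes its speed limit or range.

## Working session

There is one attempt and no reset: what is moved stays moved. The work goes in short steps, Python scripts to look and compute and a tool call to move; the robot and the scene stay as the last step left them, time stands still between calls to the robot, and variables do not carry over. Pictures are saved under pics/ and viewed, at most 14 in all, crops included, and the job is handed in when it is done.

Besides the shell and the picture viewer there is one more tool, called after ">>>" by a JSON object that holds its "fn" and its "kwargs", one argument or row to a line. arm_command: Moves the arm, as the interface text tells. Shifts and turns lie within -1 to 1; 1 stands for 0.15 m of shift or 2 pi rad of turn. Its arguments: {"type":"object","properties":{"moves":{"type":"array"}},"required":["moves"]}

```bash
mkdir -p pics; cat > h.py <<'E'
import numpy as np, cv2
from plant import manip
def cam(n,save=None):
    p=manip.grab_frame(n)
    if save: cv2.imwrite('pics/'+save,cv2.cvtColor(p['frame'],cv2.COLOR_RGB2BGR))
    return p
def ray(p,u,v,z):
    R=np.array(p['R']);t=np.array(p['t']);C=-R.T@t
    d=R.T@np.array([(u-p['cx'])/p['fx'],(v-p['cy'])/p['fy'],1])
    return C+d*(z-C[2])/d[2]
def proj(p,X):
    c=np.array(p['R'])@np.array(X)+np.array(p['t'])
    return np.array([p['fx']*c[0]/c[2]+p['cx'],p['fy']*c[1]/c[2]+p['cy']])
E
python3 - <<'E'
from h import *
s=manip.state();print(s['time'],s['tool_pos'],s['tool_rot'],s['gripper_width'])
for n in('top','scene'):
    p=cam(n,n+'0.png');print(n,p['fx'],p['cx'],p['cy'],'C',-np.array(p['R']).T@p['t'],np.round(p['R'],3).tolist())
    for k in('paste','wash','spray','flux','bay','side_tray','scale_pan','tin','vial'):
        for r in manip.search_frame(p,k)[:4]: print(k,np.round(r['extent'],1),round(r['confidence'],2))
E
```

```text
0.0 [ 0.14473349 -0.60743772  0.25506951] [-1.00625394e-03  9.93175144e-01  1.16628132e-01  4.29579867e-06] 1.0022789082092585
top 585.7837946684517 321.62138894198154 241.39165350175358 C [0.4071585  0.00285939 1.18205365] [[-0.016, -1.0, -0.02], [-0.993, 0.018, -0.115], [0.116, 0.018, -0.993]]
paste [327.9 212.5 359.9 241.2] 0.73
paste [361.4 219.9 392.1 250.3] 0.23
wash [359.8 221.  395.2 250.1] 0.79
spray [295.7 218.3 324.5 251.3] 0.94
spray [256.9 307.8 290.  338.6] 0.86
spray [236.6 163.7 268.9 197.9] 0.85
flux [332.  248.2 356.6 271. ] 0.96
bay [287.  198.5 398.6 290.1] 0.79
side_tray [139.2 215.3 204.7 351.4] 0.84
scale_pan [435.7 196.6 530.8 305.5] 0.77
tin [369.9 265.4 385.  281.5] 0.7
vial [299.2 260.7 312.7 277.9] 0.74
scene 623.3150281944473 318.2202074854123 233.67393222785694 C [0.92392227 0.64036304 0.9775495 ] [[-0.835, 0.551, -0.002], [0.424, 0.639, -0.642], [-0.352, -0.537, -0.767]]
paste [272.9 231.9 295.  268.3] 0.55
wash [264.1 183.4 294.6 238.7] 0.77
wash [354.7 299.5 521.  435.1] 0.42
spray [276.9 294.1 310.9 358.3] 0.89
spray [292.6 214.8 325.1 286.6] 0.76
spray [388.1 206.5 421.9 274.7] 0.65
flux [303.2 199.9 324.5 248.6] 0.78
flux [272.7 230.8 298.6 271.6] 0.18
side_tray [354.2 298.3 518.9 434.9] 0.82
scale_pan [182.5 125.4 293.8 203.7] 0.96
tin [296.4 206.3 304.2 221.5] 0.66
tin [294.9 216.8 323.8 285.6] 0.31
vial [339.2 251.5 350.  272.3] 0.82
```

```bash
python3 - <<'E'
import cv2
a=cv2.imread('pics/top0.png')[150:360,120:560];cv2.imwrite('pics/t1.png',cv2.resize(a,None,fx=1.8,fy=1.8,interpolation=cv2.INTER_CUBIC))
E
```

```text
(no output)
```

View pics/t1.png

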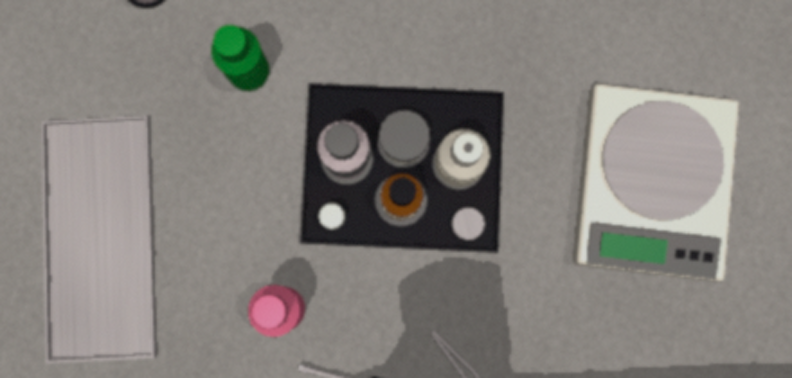

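View pics/scene0.png

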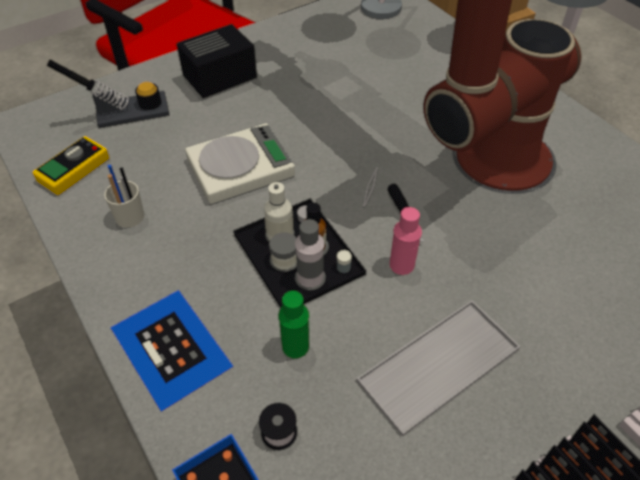

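The black tray (crop 305–500, 85–250) holds the jar (grey lid, full image 344,227), the wash bottle (right, 377,235), the flux bottle (amber, 344,259) and the spray (left, 310,235). The empty steel tray is on the left and the scale on the right.

Spray candidates in the top picture: green (253,180), pink (273,323) and bare aluminium (310,235). The aluminium one, in the black tray on a front spot, is the one meant. Next I'll measure everything and confirm it in a crop.

```bash
python3 - <<'E'
from h import *
p=cam('top');f=p['frame'];g=cv2.cvtColor(f,cv2.COLOR_RGB2GRAY);big=cv2.cvtColor(f,cv2.COLOR_RGB2BGR)
# bay outline: dark pixels
m=np.zeros_like(g);m[190:300,275:410]=(g[190:300,275:410]<60)*255
m=cv2.morphologyEx(m,cv2.MORPH_OPEN,np.ones((3,3)))
c=max(cv2.findContours(m,0,2)[0],key=cv2.contourArea);h=cv2.convexHull(c)
q=cv2.approxPolyDP(h,6,True)[:,0];W=np.array([ray(p,u,v,.012)[:2] for u,v in q]);print('bay',q.tolist(),W.round(4).tolist())
# minAreaRect in world
def rect(h,z):
    w=np.array([ray(p,u,v,z)[:2] for u,v in h[:,0]],np.float32)*1000
    return cv2.minAreaRect(w)
rb=rect(h,.012);print('bayrect',rb)
# pan
b=g.copy();roi=cv2.GaussianBlur(f[190:315,430:535],(3,3),0).astype(int)
print('pan px',f[235,487],'white',f[205,455],'tray',f[280,172],'table',f[280,225])
hsv=cv2.cvtColor(f,cv2.COLOR_RGB2HSV)
np.save('top.npy',f)
for n,(x0,y0,x1,y1) in dict(spray=(280,200,335,290),all=(280,195,405,295)).items(): pass
cr=big[195:295,280:405];cv2.imwrite('pics/bay.png',cv2.resize(cr,None,fx=6,fy=6,interpolation=cv2.INTER_CUBIC))
import math
C,(w_,h_),a=rb
E
```

```text
bay [[292, 197], [398, 202], [395, 289], [288, 284]] [[0.6353, 0.0823], [0.6209, -0.1321], [0.4457, -0.1208], [0.4591, 0.092]]
bayrect ((540.93017578125, -19.794998168945312), (217.54026794433594, 178.21368408203125), 86.31212615966797)
pan px [171 163 161] white [212 214 202] tray [174 166 164] table [144 139 135]
```

View pics/bay.png

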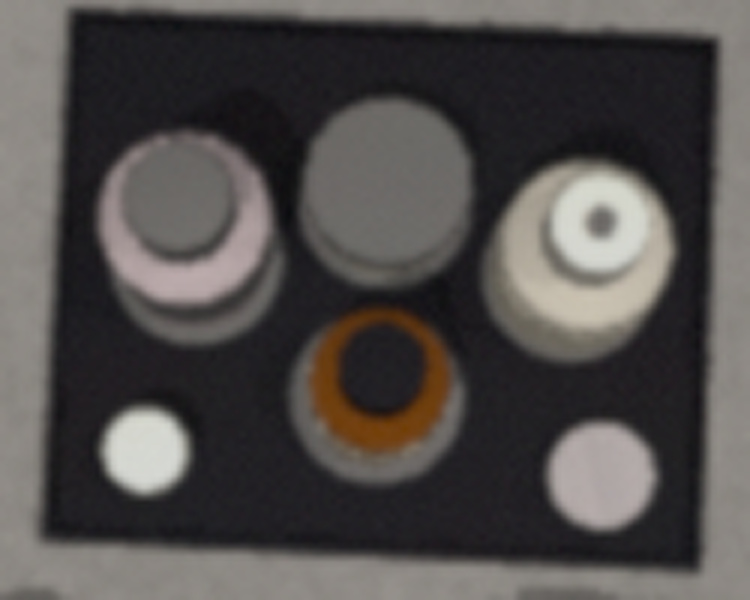

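The crop confirms it: the can at crop (185,215) is bare aluminium with a grey cap, so it is the spray. Caps in full-image pixels: spray (309.8,227.7), jar lid (344.7,225.3), wash (380,232.3), flux (343.7,256.3).

```bash
python3 - <<'E'
from h import *
p=cam('top');f=np.load('top.npy');g=cv2.cvtColor(f,cv2.COLOR_RGB2GRAY)
C=np.array([.5409,-.0198]);a=np.radians(86.31-90);R=np.array([[np.cos(a),-np.sin(a)],[np.sin(a),np.cos(a)]])
caps=dict(paste=(344.7,225.3,.055,30,0),wash=(380,232.3,.138,8,-63),spray=(309.8,227.7,.155,8,63),flux=(343.7,256.3,.119,-36,0))
for k,(u,v,z,x,y) in caps.items(): print(k,ray(p,u,v,z)[:2].round(4),(C+R@[x/1e3,y/1e3]).round(4))
r=f[190:312,430:540].astype(int);m=((np.abs(r[...,0]-171)<16)&(np.abs(r[...,2]-161)<16)).astype(np.uint8)*255
m=cv2.morphologyEx(m,cv2.MORPH_OPEN,np.ones((5,5)));m[:, :8]=0
c=max(cv2.findContours(m,0,1)[0],key=cv2.contourArea)
e=cv2.fitEllipse(cv2.convexHull(c));print(e,'pan',ray(p,e[0][0]+430,e[0][1]+190,.048))
for q in ((145.0,217.8),(202.8,214.4),(206.1,348.3),(146.7,350)): print('side',ray(p,*q,.012)[:2].round(4))
mm=(cv2.GaussianBlur(g,(3,3),0)>154)[205:360,130:215].astype(np.uint8)*255
c=max(cv2.findContours(mm,0,1)[0],key=cv2.contourArea)
w=np.array([ray(p,u+130,v+205,.006)[:2] for u,v in c[:,0]],np.float32)*1000;print(cv2.minAreaRect(w))
print(manip.tcp_to_tips, manip.state()['time'])
E
```

```text
paste [ 0.5692 -0.0225] [ 0.5708 -0.0217]
wash [ 0.5434 -0.0837] [ 0.5448 -0.0832]
spray [0.5516 0.0416] [0.5529 0.0426]
flux [ 0.503  -0.0181] [ 0.505  -0.0175]
((57.74644088745117, 48.700538635253906), (65.78057861328125, 68.29927062988281), 128.0020294189453) pan [ 0.53881934 -0.29937628  0.048     ]
side [0.5982 0.3819]
side [0.603 0.264]
side [0.3348 0.2553]
side [0.3332 0.3733]
((467.6870422363281, 320.33306884765625), (257.5999450683594, 109.09515380859375), 2.208202362060547)
0.025 1.1
```

Cap pixels and tray spots agree to within 2 mm. Now align the gripper so that tool x = world y, tool y = world x and tool z = down, moving towards the tray.

>>> {"fn": "arm_command", "kwargs": {
  "moves": [
    [0.3,[0.8,-0.494,0],-0.213],
    [0.3,[0.8,-0.494,0],-0.213],
    [0.3,[0.8,-0.494,0],-0.213],
    [0.3,[0.8,-0.494,0],-0.213],
    [0.3,[0.8,-0.494,0],-0.213],
    [0.3,[0.8,-0.494,0],-0.213],
    [0.3,[0.8,-0.494,0],-0.213],
    [0.3,[0.8,-0.494,0],-0.213],
    [0.3,[0.8,-0.494,0],-0.213],
    [0.3,[0.8,-0.494,0],-0.213],
    [0.3,[0.8,-0.494,0],-0.213],
    [0.3,[0.8,-0.494,0],-0.213],
    [0.3,[0.8,-0.494,0],-0.213],
    [0.3,[0.8,-0.494,0],-0.213]
  ]
}}

```text
time: 2.27
tool_pos: [0.2443, -0.5081, 0.2563]
tool_rot: [0.0, 0.707, 0.707, -0.0]
contact_force: [0.4, 0.1, -0.0]
gripper_width: 0.648
grasp_force: 0.0
```

>>> {"fn": "arm_command", "kwargs": {
  "moves": [
    [0.3,[0.943,0.667,0],0],
    [0.3,[0.943,0.667,0],0],
    [0.3,[0.943,0.667,0],0],
    [0.3,[0.943,0.667,0],0],
    [0.3,[0.943,0.667,0],0],
    [0.3,[0.943,0.667,0],0],
    [0.3,[0.943,0.667,0],0]
  ]
}}

```text
time: 2.85
tool_pos: [0.3443, -0.3667, 0.2565]
tool_rot: [0.0, 0.707, 0.708, -0.0]
contact_force: [0.2, 0.5, 0.1]
gripper_width: 0.645
grasp_force: 0.0
```

>>> {"fn": "arm_command", "kwargs": {
  "moves": [
    [0.3,[0.943,0.667,0],0],
    [0.3,[0.943,0.667,0],0],
    [0.3,[0.943,0.667,0],0],
    [0.3,[0.943,0.667,0],0],
    [0.3,[0.943,0.667,0],0],
    [0.3,[0.943,0.667,0],0],
    [0.3,[0.943,0.667,0],0]
  ]
}}

```text
time: 3.43
tool_pos: [0.4437, -0.2263, 0.2562]
tool_rot: [-0.0, 0.707, 0.707, -0.001]
contact_force: [-0.6, -0.3, 0.1]
gripper_width: 0.651
grasp_force: 0.0
```

>>> {"fn": "arm_command", "kwargs": {
  "moves": [
    [0.3,[0.943,0.667,0],0],
    [0.3,[0.943,0.667,0],0],
    [0.3,[0.943,0.667,0],0],
    [0.3,[0.943,0.667,0],0],
    [0.3,[0.943,0.667,0],0],
    [0.3,[0.943,0.667,0],0],
    [0.3,[0.943,0.667,0],0],
    [0.3,[0.943,0.667,0],0],
    [0.3,[0.943,0.667,0],0]
  ]
}}

```text
time: 4.18
tool_pos: [0.5433, -0.0854, 0.2563]
tool_rot: [0.0, 0.708, 0.706, -0.0]
contact_force: [-0.5, -0.3, -0.6]
gripper_width: 0.651
grasp_force: 0.0
```

>>> {"fn": "arm_command", "kwargs": {
  "moves": [
    [0.3,[0,0,0.25],0],
    [0.3,[0,0,0.5],0],
    [0.3,[0,0,0.7],0],
    [0.3,[0,0,0.8],0],
    [0.3,[0,0,0.842],0],
    [0.3,[0,0,0.842],0],
    [0.3,[0,0,0.842],0],
    [0.3,[0,0,0.842],0]
  ]
}}

```text
time: 4.85
tool_pos: [0.5452, -0.0842, 0.1323]
tool_rot: [0.002, 0.707, 0.707, 0.001]
contact_force: [0.4, -0.6, 0.7]
gripper_width: 0.657
grasp_force: 0.0
```

```bash
python3 - <<'E'
from h import *
cam('wrist','w1.png')
E
```

```text
(no output)
```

View pics/w1.png

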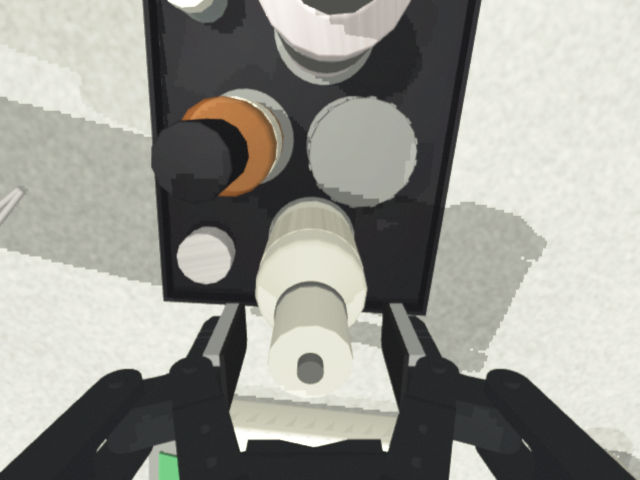

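The wash cap (310,360) stands centred between the open pads (about 235 and 390). Close and lift.

>>> {"fn": "arm_command", "kwargs": {
  "moves": [
    [0,[0,0,0],0],
    [-0.3,[0,0,0],0],
    [-0.6,[0,0,0],0],
    [-1,[0,0,0],0],
    [-1,[0,0,0],0],
    [-1,[0,0,0],0],
    [-1,[0,0,0],0],
    [-1,[0,0,0],0],
    [-1,[0,0,0],0],
    [-1,[0,0,0],0]
  ]
}}

```text
time: 5.73
tool_pos: [0.5447, -0.0836, 0.1315]
tool_rot: [0.001, 0.707, 0.708, 0.0]
contact_force: [-1.3, -0.9, 5.0]
gripper_width: 0.33
grasp_force: 59.2
```

>>> {"fn": "arm_command", "kwargs": {
  "moves": [
    [-1,[0,0,-0.1],0],
    [-1,[0,0,-0.3],0],
    [-1,[0,0,-0.5],0],
    [-1,[0,0,-0.7],0],
    [-1,[0,0,-0.9],0],
    [-1,[0,0,-1],0],
    [-1,[0,0,-1],0]
  ]
}}

```text
time: 6.32
tool_pos: [0.5458, -0.0838, 0.2849]
tool_rot: [0.004, 0.707, 0.708, 0.002]
contact_force: [-0.2, -0.5, -0.8]
gripper_width: 0.334
grasp_force: 59.4
```

>>> {"fn": "arm_command", "kwargs": {
  "moves": [
    [-1,[0,0,-0.2],0],
    [-1,[0.1,0.016,-0.2],0],
    [-1,[0.3,0.016,-0.2],0],
    [-1,[0.5,0.016,-0.2],0],
    [-1,[0.7,0.016,-0.2],0],
    [-1,[0.9,0.016,-0.2],0],
    [-1,[0.902,0.016,-0.2],0]
  ]
}}

```text
time: 6.9
tool_pos: [0.545, 0.0562, 0.3073]
tool_rot: [-0.002, 0.705, 0.709, -0.0]
contact_force: [-0.7, 0.7, -1.4]
gripper_width: 0.331
grasp_force: 59.6
```

>>> {"fn": "arm_command", "kwargs": {
  "moves": [
    [-1,[0.2,0.016,0],0],
    [-1,[0.4,0.016,0],0],
    [-1,[0.6,0.016,0],0],
    [-1,[0.8,0.016,0],0],
    [-1,[0.902,0.016,0],0],
    [-1,[0.902,0.016,0],0]
  ]
}}

```text
time: 7.4
tool_pos: [0.5474, 0.1896, 0.3073]
tool_rot: [-0.001, 0.705, 0.709, -0.001]
contact_force: [0.7, -1.0, -1.6]
gripper_width: 0.336
grasp_force: 59.6
```

>>> {"fn": "arm_command", "kwargs": {
  "moves": [
    [-1,[0.2,0.016,0],0],
    [-1,[0.4,0.016,0],0],
    [-1,[0.6,0.016,0],0],
    [-1,[0.8,0.016,0],0],
    [-1,[0.902,0.016,0],0],
    [-1,[0.902,0.016,0.2],0],
    [-1,[0.902,0.016,0.4],0],
    [-1,[0.902,0.016,0.533],0],
    [-1,[0.902,0.016,0.533],0]
  ]
}}

```text
time: 8.15
tool_pos: [0.5477, 0.3201, 0.222]
tool_rot: [-0.002, 0.707, 0.707, -0.006]
contact_force: [-1.3, 0.4, -2.2]
gripper_width: 0.335
grasp_force: 59.6
```

>>> {"fn": "arm_command", "kwargs": {
  "moves": [
    [-1,[0,0,0.2],0],
    [-1,[0,0,0.4],0],
    [-1,[0,0,0.5],0],
    [-1,[0,0,0.58],0],
    [-1,[0,0,0.62],0],
    [-1,[0,0,0.64],0],
    [-1,[0,0,0.655],0],
    [-1,[0,0,0.66],0],
    [-1,[0,0,0.66],0],
    [-1,[0,0,0.66],0]
  ]
}}

```text
time: 8.98
tool_pos: [0.5512, 0.3229, 0.1323]
tool_rot: [0.0, 0.707, 0.708, 0.001]
contact_force: [1.4, -0.0, -2.1]
gripper_width: 0.335
grasp_force: 59.7
```

>>> {"fn": "arm_command", "kwargs": {
  "moves": [
    [-1,[0,0,0.006],0],
    [-1,[0,0,0.01],0],
    [-1,[0,0,0.01],0],
    [-1,[0,0,0.01],0]
  ]
}}

```text
time: 9.32
tool_pos: [0.5513, 0.323, 0.1315]
tool_rot: [0.0, 0.707, 0.708, 0.001]
contact_force: [-1.9, -0.9, 5.7]
gripper_width: 0.336
grasp_force: 60.4
```

>>> {"fn": "arm_command", "kwargs": {
  "moves": [
    [-0.6,[0,0,0],0],
    [-0.2,[0,0,0],0],
    [0.1,[0,0,0],0],
    [0.1,[0,0,0],0],
    [0.1,[0,0,0],0],
    [0.1,[0,0,0],0],
    [0.1,[0,0,-0.1],0],
    [0.1,[0,0,-0.3],0],
    [0.1,[0,0,-0.6],0],
    [0.2,[0,0,-0.85],0],
    [0.3,[0,0,-1],0],
    [0.3,[0,0,-1],0]
  ]
}}

```text
time: 10.32
tool_pos: [0.5534, 0.3239, 0.2899]
tool_rot: [0.003, 0.707, 0.708, 0.007]
contact_force: [0.6, 0.2, 0.7]
gripper_width: 0.655
grasp_force: 0.0
```

>>> {"fn": "arm_command", "kwargs": {
  "moves": [
    [0.3,[-0.25,0,0],0],
    [0.3,[-0.5,0,0],0],
    [0.3,[-0.75,0,0],0],
    [0.3,[-0.935,0,0],0],
    [0.3,[-0.935,0,0],0],
    [0.3,[-0.935,0,0],0]
  ]
}}

```text
time: 10.82
tool_pos: [0.5508, 0.1812, 0.2798]
tool_rot: [-0.0, 0.708, 0.707, 0.0]
contact_force: [-0.3, 0.1, 0.3]
gripper_width: 0.648
grasp_force: 0.0
```

>>> {"fn": "arm_command", "kwargs": {
  "moves": [
    [0.3,[-0.25,0,0],0],
    [0.3,[-0.5,0,0],0],
    [0.3,[-0.75,0,0],0],
    [0.3,[-0.935,0,0],0],
    [0.3,[-0.935,0,0],0],
    [0.3,[-0.935,0,0],0],
    [0.3,[-0.935,0,0],0],
    [0.3,[-0.935,0,0],0]
  ]
}}

```text
time: 11.48
tool_pos: [0.551, 0.0437, 0.2795]
tool_rot: [-0.0, 0.706, 0.708, 0.0]
contact_force: [-0.3, 0.5, -0.5]
gripper_width: 0.648
grasp_force: 0.0
```

```bash
python3 - <<'E'
from h import *
p=cam('wrist','w2.png'); s=manip.state();print(s['tool_pos'])
for k in('spray','flux','paste'): print(k,[(np.round(r['extent']),round(r['confidence'],2)) for r in manip.search_frame(p,k)[:2]])
print(proj(p,[.5525,.0415,.155]),proj(p,[.5525,.0415,.145]))
p=cam('scene','s2.png')
for k in('wash',): print(k,[(np.round(r['extent']),round(r['confidence'],2)) for r in manip.search_frame(p,k)[:2]])
print(proj(p,[.552,.322,.003]),proj(p,[.552,.322,.138]))
E
```

```text
[0.55102221 0.04364352 0.27953297]
spray [(array([399.,  29., 521., 108.]), 0.96), (array([280., 173., 348., 266.]), 0.63)]
flux [(array([239., 233., 290., 316.]), 0.7)]
paste [(array([306., 239., 361., 298.]), 0.72)]
[315.44046567 245.45414427] [315.36588364 240.66170144]
wash [(array([387., 345., 424., 408.]), 0.71), (array([230., 197., 367., 307.]), 0.38)]
[399.89136641 390.65412512] [408.61674046 350.74137578]
```

View pics/w2.png

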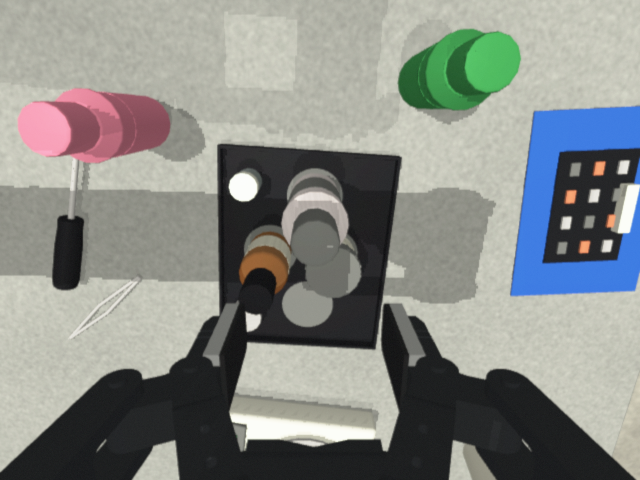

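The spray's grey cap (315,238) is centred between the pads. The wash bottle stands on the side tray as planned. Descend, grip, lift.

>>> {"fn": "arm_command", "kwargs": {
  "moves": [
    [0.3,[0,0,0.25],0],
    [0.3,[0,0,0.5],0],
    [0.3,[0,0,0.7],0],
    [0.3,[0,0,0.82],0],
    [0.3,[0,0,0.881],0],
    [0.3,[0,0,0.881],0],
    [0.3,[0,0,0.881],0],
    [0,[0,0,0.881],0],
    [-0.3,[0,0,0.881],0],
    [-0.6,[0,0,0.881],0],
    [-1,[0,0,0.881],0],
    [-1,[0,0,0.881],0],
    [-1,[0,0,0.881],0],
    [-1,[0,0,0.881],0],
    [-1,[0,0,0.881],0],
    [-1,[0,0,0.881],0]
  ]
}}

```text
time: 13.12
tool_pos: [0.5525, 0.042, 0.1501]
tool_rot: [0.002, 0.707, 0.708, 0.001]
contact_force: [-0.1, -0.1, 7.1]
gripper_width: 0.383
grasp_force: 60.2
```

>>> {"fn": "arm_command", "kwargs": {
  "moves": [
    [-1,[0,0,-0.1],0],
    [-1,[0,0,-0.3],0],
    [-1,[0,0,-0.5],0],
    [-1,[0,0,-0.7],0],
    [-1,[0,0,-0.9],0],
    [-1,[0,0,-1],0],
    [-1,[0,0,-1],0]
  ]
}}

```text
time: 13.7
tool_pos: [0.5529, 0.042, 0.3031]
tool_rot: [0.003, 0.707, 0.708, 0.003]
contact_force: [0.4, -0.1, -0.3]
gripper_width: 0.381
grasp_force: 59.9
```

>>> {"fn": "arm_command", "kwargs": {
  "moves": [
    [-1,[0,0,-0.133],0],
    [-1,[0.1,-0.03,-0.133],0],
    [-1,[0.3,-0.09,-0.133],0],
    [-1,[0.5,-0.15,-0.133],0],
    [-1,[0.7,-0.21,-0.133],0],
    [-1,[0.9,-0.28,-0.133],0],
    [-1,[0.925,-0.283,-0.133],0]
  ]
}}

```text
time: 14.28
tool_pos: [0.5061, 0.1843, 0.3152]
tool_rot: [-0.002, 0.705, 0.709, -0.001]
contact_force: [0.4, 0.3, -1.6]
gripper_width: 0.381
grasp_force: 60.0
```

>>> {"fn": "arm_command", "kwargs": {
  "moves": [
    [-1,[0.2,-0.06,0],0],
    [-1,[0.4,-0.12,0],0],
    [-1,[0.6,-0.18,0],0],
    [-1,[0.8,-0.24,0],0],
    [-1,[0.9,-0.28,0],0],
    [-1,[0.925,-0.283,0],0],
    [-1,[0.925,-0.283,0.2],0],
    [-1,[0.925,-0.283,0.4],0],
    [-1,[0.925,-0.283,0.533],0],
    [-1,[0.925,-0.283,0.533],0]
  ]
}}

```text
time: 15.12
tool_pos: [0.463, 0.317, 0.2299]
tool_rot: [-0.002, 0.707, 0.707, -0.006]
contact_force: [-0.8, 0.0, -2.8]
gripper_width: 0.382
grasp_force: 60.0
```

>>> {"fn": "arm_command", "kwargs": {
  "moves": [
    [-1,[0,0,0.2],0],
    [-1,[0,0,0.35],0],
    [-1,[0,0,0.45],0],
    [-1,[0,0,0.53],0],
    [-1,[0,0,0.57],0],
    [-1,[0,0,0.59],0],
    [-1,[0,0,0.597],0],
    [-1,[0,0,0.603],0],
    [-1,[0,0,0.603],0],
    [-1,[0,0,0.603],0]
  ]
}}

```text
time: 15.95
tool_pos: [0.4664, 0.3197, 0.1502]
tool_rot: [0.0, 0.707, 0.708, 0.0]
contact_force: [-3.8, -1.6, 6.8]
gripper_width: 0.38
grasp_force: 61.2
```

>>> {"fn": "arm_command", "kwargs": {
  "moves": [
    [-0.6,[0,0,0],0],
    [-0.2,[0,0,0],0],
    [0.1,[0,0,0],0],
    [0.1,[0,0,0],0],
    [0.1,[0,0,0],0],
    [0.1,[0,0,0],0],
    [0.1,[0,0,-0.1],0],
    [0.1,[0,0,-0.3],0],
    [0.1,[0,0,-0.6],0],
    [0.2,[0,0,-0.85],0],
    [0.2,[0,0,-1],0],
    [0.2,[0,0,-1],0]
  ]
}}

```text
time: 16.95
tool_pos: [0.4682, 0.3207, 0.3052]
tool_rot: [0.002, 0.707, 0.708, 0.006]
contact_force: [-0.4, -0.6, -0.2]
gripper_width: 0.601
grasp_force: 0.0
```

>>> {"fn": "arm_command", "kwargs": {
  "moves": [
    [0.2,[-0.25,0.03,0],0],
    [0.2,[-0.5,0.06,0],0],
    [0.2,[-0.749,0.082,0],0],
    [0.2,[-0.749,0.082,0],0],
    [0.2,[-0.749,0.082,0],0]
  ]
}}

```text
time: 17.37
tool_pos: [0.4782, 0.2057, 0.2961]
tool_rot: [-0.0, 0.708, 0.706, -0.0]
contact_force: [0.5, 0.9, 0.3]
gripper_width: 0.599
grasp_force: 0.0
```

>>> {"fn": "arm_command", "kwargs": {
  "moves": [
    [0.2,[-0.25,0.03,0],0],
    [0.2,[-0.5,0.06,0],0],
    [0.2,[-0.749,0.082,0],0],
    [0.2,[-0.749,0.082,0],0],
    [0.2,[-0.749,0.082,0],0]
  ]
}}

```text
time: 17.78
tool_pos: [0.4907, 0.0945, 0.2964]
tool_rot: [-0.001, 0.707, 0.707, -0.0]
contact_force: [0.1, 0.3, 0.8]
gripper_width: 0.6
grasp_force: 0.0
```

>>> {"fn": "arm_command", "kwargs": {
  "moves": [
    [0.2,[-0.25,0.03,0],0],
    [0.2,[-0.5,0.06,0],0],
    [0.2,[-0.749,0.082,0],0],
    [0.2,[-0.749,0.082,0],0],
    [0.2,[-0.749,0.082,0],0],
    [0.2,[-0.749,0.082,0.25],0],
    [0.2,[-0.749,0.082,0.4],0],
    [0.2,[-0.749,0.082,0.533],0],
    [0.2,[-0.749,0.082,0.533],0],
    [0.2,[-0.749,0.082,0.533],0]
  ]
}}

```text
time: 18.62
tool_pos: [0.5024, -0.0154, 0.2158]
tool_rot: [-0.001, 0.706, 0.709, -0.001]
contact_force: [0.8, -0.7, 0.5]
gripper_width: 0.599
grasp_force: 0.0
```

```bash
python3 - <<'E'
from h import *
p=cam('wrist','w3.png'); s=manip.state();print(s['tool_pos'])
print(proj(p,[.504,-.018,.119]))
E
```

```text
[ 0.50341802 -0.01594232  0.21766395]
[316.28908126 261.51578149]
```

View pics/w3.png

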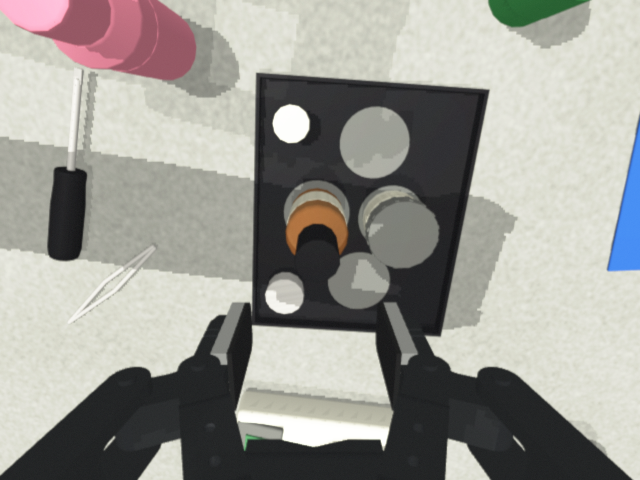

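The flux cap (317,262) is centred between the pads and matches the prediction. Descend, grip, lift.

>>> {"fn": "arm_command", "kwargs": {
  "moves": [
    [0.2,[0,0,0.2],0],
    [0.2,[0,0,0.4],0],
    [0.2,[0,0,0.55],0],
    [0.2,[0,0,0.65],0],
    [0.2,[0,0,0.703],0],
    [0.2,[0,0,0.703],0],
    [0.2,[0,0,0.703],0],
    [0,[0,0,0.703],0],
    [-0.3,[0,0,0.703],0],
    [-0.6,[0,0,0.703],0],
    [-1,[0,0,0.703],0],
    [-1,[0,0,0.703],0],
    [-1,[0,0,0.703],0],
    [-1,[0,0,0.703],0],
    [-1,[0,0,0.703],0],
    [-1,[0,0,0.703],0]
  ]
}}

```text
time: 20.0
tool_pos: [0.5044, -0.0178, 0.1137]
tool_rot: [0.001, 0.707, 0.708, 0.001]
contact_force: [-0.7, 0.0, 6.0]
gripper_width: 0.312
grasp_force: 59.2
```

>>> {"fn": "arm_command", "kwargs": {
  "moves": [
    [-1,[0,0,-0.1],0],
    [-1,[0,0,-0.3],0],
    [-1,[0,0,-0.5],0],
    [-1,[0,0,-0.7],0],
    [-1,[0,0,-0.9],0],
    [-1,[0,0,-1],0],
    [-1,[0,0,-1],0]
  ]
}}

```text
time: 20.58
tool_pos: [0.505, -0.0179, 0.2666]
tool_rot: [0.004, 0.707, 0.708, 0.002]
contact_force: [1.0, -0.5, -0.8]
gripper_width: 0.308
grasp_force: 59.4
```

>>> {"fn": "arm_command", "kwargs": {
  "moves": [
    [-1,[0,0,-0.167],0],
    [-1,[0.1,-0.04,-0.167],0],
    [-1,[0.3,-0.11,-0.167],0],
    [-1,[0.5,-0.18,-0.167],0],
    [-1,[0.7,-0.25,-0.167],0],
    [-1,[0.742,-0.271,-0.167],0]
  ]
}}

```text
time: 21.08
tool_pos: [0.4602, 0.0967, 0.2843]
tool_rot: [-0.002, 0.705, 0.709, -0.001]
contact_force: [0.2, -0.3, -0.8]
gripper_width: 0.309
grasp_force: 59.6
```

>>> {"fn": "arm_command", "kwargs": {
  "moves": [
    [-1,[0.2,-0.07,0],0],
    [-1,[0.4,-0.14,0],0],
    [-1,[0.6,-0.22,0],0],
    [-1,[0.742,-0.271,0],0],
    [-1,[0.742,-0.271,0],0]
  ]
}}

```text
time: 21.5
tool_pos: [0.4196, 0.2074, 0.2846]
tool_rot: [-0.001, 0.705, 0.709, -0.001]
contact_force: [0.0, -0.9, -2.5]
gripper_width: 0.311
grasp_force: 59.6
```

>>> {"fn": "arm_command", "kwargs": {
  "moves": [
    [-1,[0.2,-0.07,0],0],
    [-1,[0.4,-0.14,0],0],
    [-1,[0.6,-0.22,0],0],
    [-1,[0.7,-0.26,0],0],
    [-1,[0.742,-0.271,0],0],
    [-1,[0.742,-0.271,0.2],0],
    [-1,[0.742,-0.271,0.4],0],
    [-1,[0.742,-0.271,0.533],0],
    [-1,[0.742,-0.271,0.533],0]
  ]
}}

```text
time: 22.25
tool_pos: [0.3782, 0.3133, 0.1998]
tool_rot: [-0.001, 0.707, 0.707, -0.006]
contact_force: [-1.3, -0.1, -3.2]
gripper_width: 0.307
grasp_force: 59.5
```

>>> {"fn": "arm_command", "kwargs": {
  "moves": [
    [-1,[0,0,0.2],0],
    [-1,[0,0,0.38],0],
    [-1,[0,0,0.48],0],
    [-1,[0,0,0.56],0],
    [-1,[0,0,0.6],0],
    [-1,[0,0,0.625],0],
    [-1,[0,0,0.632],0],
    [-1,[0,0,0.637],0],
    [-1,[0,0,0.637],0],
    [-1,[0,0,0.637],0]
  ]
}}

```text
time: 23.08
tool_pos: [0.3817, 0.3168, 0.1138]
tool_rot: [0.0, 0.707, 0.708, 0.001]
contact_force: [-3.7, -1.3, 5.7]
gripper_width: 0.308
grasp_force: 60.5
```

>>> {"fn": "arm_command", "kwargs": {
  "moves": [
    [-0.6,[0,0,0],0],
    [-0.2,[0,0,0],0],
    [0.1,[0,0,0],0],
    [0.1,[0,0,0],0],
    [0.1,[0,0,0],0],
    [0.1,[0,0,0],0],
    [0.1,[0,0,-0.1],0],
    [0.1,[0,0,-0.3],0],
    [0.1,[0,0,-0.6],0],
    [0.2,[0,0,-0.85],0],
    [0.2,[0,0,-1],0],
    [0.2,[0,0,-1],0]
  ]
}}

```text
time: 24.08
tool_pos: [0.3833, 0.3178, 0.2688]
tool_rot: [0.002, 0.707, 0.708, 0.006]
contact_force: [1.0, -0.2, 2.0]
gripper_width: 0.602
grasp_force: 0.0
```

>>> {"fn": "arm_command", "kwargs": {
  "moves": [
    [0.2,[-0.25,0.14,0],0],
    [0.2,[-0.5,0.28,0],0],
    [0.2,[-0.751,0.418,0],0],
    [0.2,[-0.751,0.418,0],0],
    [0.2,[-0.751,0.418,0],0]
  ]
}}

```text
time: 24.5
tool_pos: [0.4441, 0.2018, 0.2601]
tool_rot: [-0.0, 0.708, 0.706, -0.001]
contact_force: [-0.7, 0.8, -0.2]
gripper_width: 0.597
grasp_force: 0.0
```

>>> {"fn": "arm_command", "kwargs": {
  "moves": [
    [0.7,[-0.25,0.14,0],0],
    [0.7,[-0.5,0.28,0],0],
    [0.7,[-0.751,0.418,0],0],
    [0.7,[-0.751,0.418,0],0],
    [0.7,[-0.751,0.418,0],0]
  ]
}}

```text
time: 24.92
tool_pos: [0.5066, 0.0905, 0.2603]
tool_rot: [-0.001, 0.707, 0.707, -0.0]
contact_force: [-0.1, 0.4, -0.5]
gripper_width: 0.855
grasp_force: 0.0
```

>>> {"fn": "arm_command", "kwargs": {
  "moves": [
    [0.7,[-0.25,0.14,0],0],
    [0.7,[-0.5,0.28,0],0],
    [0.7,[-0.751,0.418,0],0],
    [0.7,[-0.751,0.418,0],0],
    [0.7,[-0.751,0.418,0],0],
    [0.7,[-0.751,0.418,0.25],0],
    [0.7,[-0.751,0.418,0.5],0],
    [0.7,[-0.751,0.418,0.7],0],
    [0.7,[-0.751,0.418,0.7],0],
    [0.7,[-0.751,0.418,0.7],0]
  ]
}}

```text
time: 25.75
tool_pos: [0.5673, -0.019, 0.1542]
tool_rot: [-0.002, 0.706, 0.709, -0.001]
contact_force: [-0.1, 0.4, -0.0]
gripper_width: 0.85
grasp_force: 0.0
```

```bash
python3 - <<'E'
from h import *
p=cam('wrist'); s=manip.state();print(s['tool_pos'])
q=cam('scene')
for k in('paste',): print(k,[(np.round(r['extent']),round(r['confidence'],2)) for r in manip.search_frame(p,k)[:2]])
print(proj(p,[.570,-.022,.055]))
f=np.vstack([cv2.resize(p['frame'],(480,360)),cv2.resize(q['frame'][180:440,120:540],(480,240))])
cv2.imwrite('pics/w4.png',cv2.cvtColor(f,cv2.COLOR_RGB2BGR))
E
```

```text
[ 0.56915675 -0.01967776  0.1569665 ]
paste [(array([274., 200., 363., 299.]), 0.91)]
[318.4440022  260.74582549]
```

View pics/w4.png

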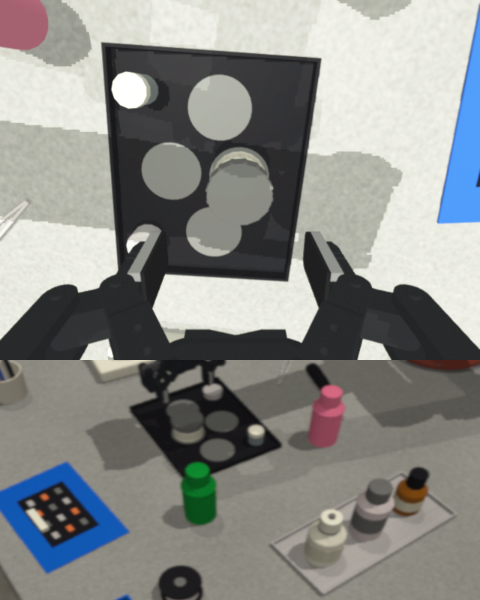

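All three bottles stand upright on the steel tray. The jar lid, at full-frame (319,259), is centred between the pads. Grip the jar.

>>> {"fn": "arm_command", "kwargs": {
  "moves": [
    [0.7,[0,0,0.2],0],
    [0.7,[0,0,0.4],0],
    [0.7,[0,0,0.55],0],
    [0.7,[0,0,0.65],0],
    [0.7,[0,0,0.71],0],
    [0.7,[0,0,0.71],0],
    [0.7,[0,0,0.71],0],
    [0.4,[0,0,0.71],0],
    [0.1,[0,0,0.71],0],
    [-0.2,[0,0,0.71],0],
    [-1,[0,0,0.71],0],
    [-1,[0,0,0.71],0],
    [-1,[0,0,0.71],0],
    [-1,[0,0,0.71],0],
    [-1,[0,0,0.71],0]
  ]
}}

```text
time: 27.15
tool_pos: [0.5712, -0.0218, 0.0524]
tool_rot: [0.002, 0.707, 0.708, 0.001]
contact_force: [-0.3, 0.2, 7.2]
gripper_width: 0.616
grasp_force: 63.4
```

>>> {"fn": "arm_command", "kwargs": {
  "moves": [
    [-1,[0,0,-0.05],0],
    [-1,[0,0,-0.2],0],
    [-1,[0,0,-0.4],0],
    [-1,[0,0,-0.6],0],
    [-1,[0,0,-0.7],0],
    [-1,[0,0,-0.7],0]
  ]
}}

```text
time: 27.65
tool_pos: [0.5719, -0.0219, 0.1601]
tool_rot: [0.004, 0.707, 0.708, 0.003]
contact_force: [0.7, -0.6, -1.9]
gripper_width: 0.61
grasp_force: 63.5
```

>>> {"fn": "arm_command", "kwargs": {
  "moves": [
    [-1,[-0.1,-0.01,0],0],
    [-1,[-0.3,-0.03,0],0],
    [-1,[-0.5,-0.05,0],0],
    [-1,[-0.7,-0.08,0],0],
    [-1,[-0.9,-0.1,0],0],
    [-1,[-0.925,-0.103,0],0]
  ]
}}

```text
time: 28.15
tool_pos: [0.5524, -0.1639, 0.1528]
tool_rot: [-0.001, 0.708, 0.706, -0.001]
contact_force: [-0.4, -0.1, -1.1]
gripper_width: 0.614
grasp_force: 63.5
```

>>> {"fn": "arm_command", "kwargs": {
  "moves": [
    [-1,[-0.2,-0.02,0],0],
    [-1,[-0.4,-0.04,0],0],
    [-1,[-0.6,-0.06,0],0],
    [-1,[-0.8,-0.09,0],0],
    [-1,[-0.9,-0.1,0],0],
    [-1,[-0.925,-0.103,0],0],
    [-1,[-0.925,-0.103,0],0],
    [-1,[-0.925,-0.103,0.15],0],
    [-1,[-0.925,-0.103,0.25],0],
    [-1,[-0.925,-0.103,0.32],0],
    [-1,[-0.925,-0.103,0.36],0],
    [-1,[-0.925,-0.103,0.38],0],
    [-1,[-0.925,-0.103,0.38],0],
    [-1,[-0.925,-0.103,0.38],0]
  ]
}}

```text
time: 29.32
tool_pos: [0.5393, -0.2987, 0.0982]
tool_rot: [0.001, 0.706, 0.708, 0.0]
contact_force: [-0.2, 0.9, -2.4]
gripper_width: 0.612
grasp_force: 63.7
```

>>> {"fn": "arm_command", "kwargs": {
  "moves": [
    [-1,[0,0,0.008],0],
    [-1,[0,0,0.015],0],
    [-1,[0,0,0.02],0],
    [-1,[0,0,0.02],0],
    [-1,[0,0,0.02],0]
  ]
}}

```text
time: 29.73
tool_pos: [0.5394, -0.2992, 0.0974]
tool_rot: [0.0, 0.707, 0.708, 0.0]
contact_force: [-3.8, 4.1, 9.2]
gripper_width: 0.614
grasp_force: 64.7
```

>>> {"fn": "arm_command", "kwargs": {
  "moves": [
    [0.3,[0,0,0],0],
    [0.5,[0,0,0],0],
    [0.7,[0,0,0],0],
    [0.7,[0,0,0],0],
    [0.7,[0,0,0],0],
    [0.7,[0,0,-0.1],0],
    [0.7,[0,0,-0.3],0],
    [0.7,[0,0,-0.6],0],
    [0.7,[0,0,-0.85],0],
    [0.7,[0,0,-1],0],
    [0.7,[0,0,-1],0]
  ]
}}

```text
time: 30.65
tool_pos: [0.5414, -0.301, 0.2531]
tool_rot: [0.007, 0.707, 0.708, 0.001]
contact_force: [0.0, -0.6, 0.6]
gripper_width: 0.855
grasp_force: 0.0
```

>>> {"fn": "arm_command", "kwargs": {
  "moves": [
    [0.2,[0.25,0,-0.1],0],
    [0.2,[0.5,0,-0.2],0],
    [0.2,[0.75,0,-0.3],0],
    [0.2,[0.9,0,-0.347],0],
    [0.2,[0.9,0,-0.347],0],
    [0.2,[0.9,0,-0.347],0],
    [0.2,[0.9,0,-0.347],0]
  ]
}}

```text
time: 31.23
tool_pos: [0.5382, -0.1645, 0.2954]
tool_rot: [-0.001, 0.707, 0.708, -0.001]
contact_force: [-1.1, -0.1, 0.1]
gripper_width: 0.6
grasp_force: 0.0
```

```bash
python3 - <<'E'
from h import *
p=cam('top');f=p['frame']
r=cv2.cvtColor(f[185:330,425:545],cv2.COLOR_RGB2BGR);cv2.imwrite('pics/pan.png',cv2.resize(r,None,fx=5,fy=4.1379/4.1379*5*0+4,interpolation=cv2.INTER_CUBIC))
for k in('paste','wash','spray','flux'): print(k,[(np.round(x['extent'],1).tolist(),round(x['confidence'],2)) for x in manip.search_frame(p,k)[:3]])
print('pred lid',proj(p,[.539,-.2994,.1]),'flux,spray,wash tops',proj(p,[.382,.316,.119]),proj(p,[.467,.319,.155]),proj(p,[.552,.322,.138]))
print(manip.state()['tool_pos'])
E
```

```text
paste [([475.8, 226.4, 496.5, 249.0], 0.56)]
wash [([146.8, 219.5, 188.1, 251.6], 0.57)]
spray [([258.6, 310.8, 290.1, 334.4], 0.86), ([140.1, 268.3, 186.9, 294.2], 0.73)]
flux [([153.6, 311.0, 187.9, 340.3], 0.84)]
pred lid [495.11698845 235.23370882] flux,spray,wash tops [160.04743603 326.20021149] [153.15028922 278.10176735] [155.20236095 231.60334028]
[ 0.53824339 -0.16494321  0.29574084]
```

View pics/pan.png

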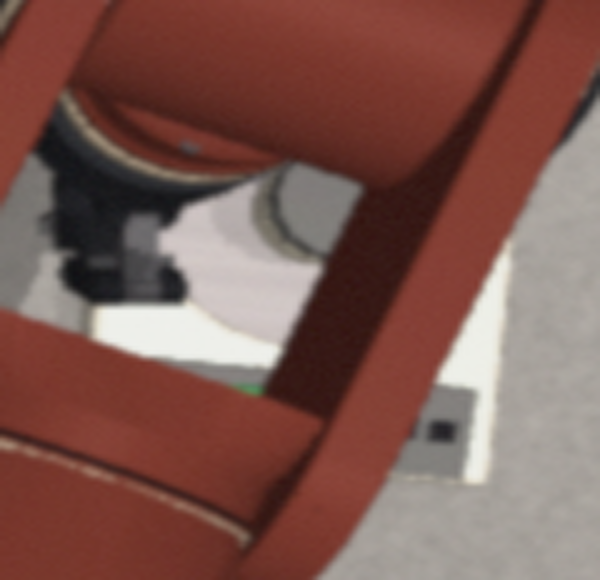

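The arm hides most of the pan, so I'll recheck once it has moved left. Go on to the wash bottle.

>>> {"fn": "arm_command", "kwargs": {
  "moves": [
    [0.1,[0.25,0.02,0],0],
    [0.1,[0.5,0.02,0],0],
    [0.1,[0.75,0.02,0],0],
    [0.1,[0.811,0.0215,0],0],
    [0.1,[0.811,0.0215,0],0]
  ]
}}

```text
time: 31.9
tool_pos: [0.5415, -0.0408, 0.2964]
tool_rot: [-0.0, 0.706, 0.709, -0.0]
contact_force: [0.2, -0.0, -0.1]
gripper_width: 0.551
grasp_force: 0.0
```

>>> {"fn": "arm_command", "kwargs": {
  "moves": [
    [0.1,[0.25,0.02,0],0],
    [0.1,[0.5,0.02,0],0],
    [0.1,[0.75,0.02,0],0],
    [0.1,[0.811,0.0215,0],0],
    [0.1,[0.811,0.0215,0],0]
  ]
}}

```text
time: 32.32
tool_pos: [0.5449, 0.0798, 0.2965]
tool_rot: [0.0, 0.706, 0.708, -0.0]
contact_force: [-0.4, -0.8, -0.3]
gripper_width: 0.55
grasp_force: 0.0
```

>>> {"fn": "arm_command", "kwargs": {
  "moves": [
    [0.1,[0.25,0.02,0],0],
    [0.1,[0.5,0.02,0],0],
    [0.1,[0.75,0.02,0],0],
    [0.1,[0.811,0.0215,0],0],
    [0.1,[0.811,0.0215,0],0]
  ]
}}

```text
time: 32.73
tool_pos: [0.5483, 0.2008, 0.2963]
tool_rot: [0.0, 0.706, 0.708, -0.0]
contact_force: [0.3, 0.5, 1.0]
gripper_width: 0.55
grasp_force: 0.0
```

>>> {"fn": "arm_command", "kwargs": {
  "moves": [
    [0.1,[0.25,0.02,0],0],
    [0.1,[0.5,0.02,0],0],
    [0.1,[0.75,0.02,0],0],
    [0.1,[0.811,0.0215,0],0],
    [0.1,[0.811,0.0215,0],0],
    [0.1,[0.811,0.0215,0.2],0],
    [0.1,[0.811,0.0215,0.45],0],
    [0.1,[0.811,0.0215,0.45],0],
    [0.1,[0.811,0.0215,0.45],0]
  ]
}}

```text
time: 33.48
tool_pos: [0.5501, 0.3193, 0.2264]
tool_rot: [-0.001, 0.708, 0.707, -0.003]
contact_force: [0.4, 0.5, 0.5]
gripper_width: 0.55
grasp_force: 0.0
```

```bash
python3 - <<'E'
from h import *
p=cam('top');f=p['frame'];q=cam('wrist')
print('paste',[(np.round(x['extent'],1).tolist(),round(x['confidence'],2)) for x in manip.search_frame(p,'paste')[:3]])
print('pred lid',proj(p,[.539,-.2994,.1]), 'pan pred',proj(p,[.539,-.2994,.048]))
print(manip.state()['tool_pos'],proj(q,[.552,.322,.138]))
a=cv2.resize(f[190:310,425:545],(480,480),interpolation=cv2.INTER_CUBIC)[:300] if 0 else cv2.resize(f[190:310,425:545],(300,300),interpolation=cv2.INTER_CUBIC)
b=cv2.resize(q['frame'],(400,300));cv2.imwrite('pics/pan2.png',cv2.cvtColor(np.hstack([a,b]),cv2.COLOR_RGB2BGR))
E
```

```text
paste []
pred lid [495.11698845 235.23370882] pan pred [487.75421953 238.60786475]
[0.55235966 0.3217991  0.23226014] [314.5266189  257.99127052]
```

View pics/pan2.png

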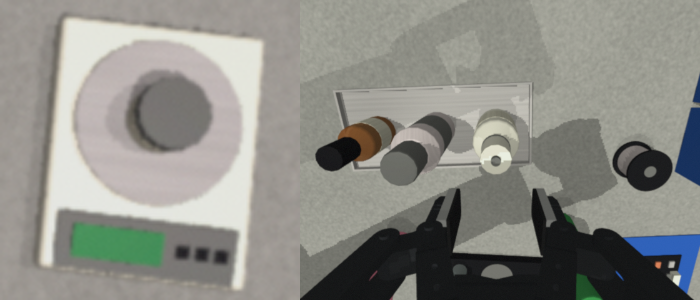

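The jar's lid, at crop (174,112) or full image (494.8,234.8), is within 1 px of the spot predicted for the pan centre. The wash cap is centred between the pads. Grip the wash bottle.

>>> {"fn": "arm_command", "kwargs": {
  "moves": [
    [0.1,[0,0,0.2],0],
    [0.1,[0,0,0.4],0],
    [0.1,[0,0,0.55],0],
    [0.1,[0,0,0.62],0],
    [0.1,[0,0,0.659],0],
    [0.1,[0,0,0.659],0],
    [0.1,[0,0,0.659],0],
    [-0.2,[0,0,0.659],0],
    [-0.5,[0,0,0.659],0],
    [-1,[0,0,0.659],0],
    [-1,[0,0,0.659],0],
    [-1,[0,0,0.659],0],
    [-1,[0,0,0.659],0],
    [-1,[0,0,0.659],0],
    [-1,[0,0,0.659],0]
  ]
}}

```text
time: 34.88
tool_pos: [0.5519, 0.3232, 0.133]
tool_rot: [0.001, 0.707, 0.708, 0.002]
contact_force: [-1.0, -0.8, 6.0]
gripper_width: 0.333
grasp_force: 59.3
```

>>> {"fn": "arm_command", "kwargs": {
  "moves": [
    [-1,[0,0,-0.1],0],
    [-1,[0,0,-0.3],0],
    [-1,[0,0,-0.5],0],
    [-1,[0,0,-0.7],0],
    [-1,[0,0,-0.9],0],
    [-1,[0,0,-1],0],
    [-1,[0,0,-1],0]
  ]
}}

```text
time: 35.47
tool_pos: [0.5526, 0.3234, 0.2866]
tool_rot: [0.002, 0.707, 0.708, 0.004]
contact_force: [-0.1, 0.1, -0.5]
gripper_width: 0.335
grasp_force: 59.4
```

>>> {"fn": "arm_command", "kwargs": {
  "moves": [
    [-1,[0,0,-0.2],0],
    [-1,[-0.1,-0.016,-0.2],0],
    [-1,[-0.3,-0.016,-0.2],0],
    [-1,[-0.5,-0.016,-0.2],0],
    [-1,[-0.7,-0.016,-0.2],0],
    [-1,[-0.9,-0.016,-0.2],0],
    [-1,[-0.902,-0.016,-0.2],0]
  ]
}}

```text
time: 36.05
tool_pos: [0.5478, 0.1822, 0.3074]
tool_rot: [0.0, 0.708, 0.706, -0.002]
contact_force: [-0.0, -0.1, -1.5]
gripper_width: 0.337
grasp_force: 59.7
```

>>> {"fn": "arm_command", "kwargs": {
  "moves": [
    [-1,[-0.2,-0.016,0],0],
    [-1,[-0.4,-0.016,0],0],
    [-1,[-0.6,-0.016,0],0],
    [-1,[-0.8,-0.016,0],0],
    [-1,[-0.902,-0.016,0],0],
    [-1,[-0.902,-0.016,0],0]
  ]
}}

```text
time: 36.55
tool_pos: [0.5455, 0.0489, 0.3078]
tool_rot: [-0.001, 0.708, 0.706, -0.001]
contact_force: [-0.1, 0.9, -1.1]
gripper_width: 0.336
grasp_force: 59.6
```

>>> {"fn": "arm_command", "kwargs": {
  "moves": [
    [-1,[-0.2,-0.016,0],0],
    [-1,[-0.4,-0.016,0],0],
    [-1,[-0.6,-0.016,0],0],
    [-1,[-0.8,-0.016,0],0],
    [-1,[-0.902,-0.016,0],0],
    [-1,[-0.902,-0.016,0],0],
    [-1,[-0.902,-0.016,0.2],0],
    [-1,[-0.902,-0.016,0.4],0],
    [-1,[-0.902,-0.016,0.533],0],
    [-1,[-0.902,-0.016,0.533],0],
    [-1,[-0.902,-0.016,0.533],0]
  ]
}}

```text
time: 37.47
tool_pos: [0.543, -0.082, 0.2281]
tool_rot: [-0.002, 0.706, 0.708, -0.001]
contact_force: [1.4, 0.2, -0.7]
gripper_width: 0.334
grasp_force: 59.6
```

>>> {"fn": "arm_command", "kwargs": {
  "moves": [
    [-1,[0,0,0.2],0],
    [-1,[0,0,0.4],0],
    [-1,[0,0,0.5],0],
    [-1,[0,0,0.58],0],
    [-1,[0,0,0.62],0],
    [-1,[0,0,0.645],0],
    [-1,[0,0,0.66],0],
    [-1,[0,0,0.668],0],
    [-1,[0,0,0.668],0],
    [-1,[0,0,0.668],0]
  ]
}}

```text
time: 38.3
tool_pos: [0.5453, -0.0837, 0.133]
tool_rot: [0.001, 0.707, 0.708, 0.001]
contact_force: [-2.9, 0.5, 6.3]
gripper_width: 0.333
grasp_force: 60.5
```

>>> {"fn": "arm_command", "kwargs": {
  "moves": [
    [-0.6,[0,0,0],0],
    [-0.2,[0,0,0],0],
    [0.1,[0,0,0],0],
    [0.1,[0,0,0],0],
    [0.1,[0,0,0],0],
    [0.1,[0,0,0],0],
    [0.1,[0,0,-0.1],0],
    [0.1,[0,0,-0.3],0],
    [0.1,[0,0,-0.6],0],
    [0.1,[0,0,-0.85],0],
    [0.1,[0,0,-1],0],
    [0.1,[0,0,-1],0]
  ]
}}

```text
time: 39.3
tool_pos: [0.547, -0.0841, 0.2882]
tool_rot: [0.006, 0.707, 0.708, 0.003]
contact_force: [1.3, -0.3, 0.8]
gripper_width: 0.548
grasp_force: 0.0
```

>>> {"fn": "arm_command", "kwargs": {
  "moves": [
    [0.1,[0.25,-0.05,0],0],
    [0.1,[0.5,-0.1,0],0],
    [0.1,[0.75,-0.15,0],0],
    [0.1,[0.895,-0.173,0],0],
    [0.1,[0.895,-0.173,0],0]
  ]
}}

```text
time: 39.72
tool_pos: [0.5168, 0.0543, 0.2792]
tool_rot: [-0.001, 0.705, 0.709, 0.0]
contact_force: [0.5, -0.2, -0.4]
gripper_width: 0.548
grasp_force: 0.0
```

>>> {"fn": "arm_command", "kwargs": {
  "moves": [
    [0.1,[0.25,-0.05,0],0],
    [0.1,[0.5,-0.1,0],0],
    [0.1,[0.75,-0.15,0],0],
    [0.1,[0.895,-0.173,0],0],
    [0.1,[0.895,-0.173,0],0]
  ]
}}

```text
time: 40.13
tool_pos: [0.4909, 0.1878, 0.2792]
tool_rot: [-0.001, 0.705, 0.709, -0.0]
contact_force: [0.1, -0.6, 0.4]
gripper_width: 0.547
grasp_force: 0.0
```

>>> {"fn": "arm_command", "kwargs": {
  "moves": [
    [0.1,[0.25,-0.05,0],0],
    [0.1,[0.5,-0.1,0],0],
    [0.1,[0.75,-0.15,0],0],
    [0.1,[0.895,-0.173,0],0],
    [0.1,[0.895,-0.173,0],0],
    [0.1,[0.895,-0.173,0],0],
    [0.1,[0.895,-0.173,0.2],0],
    [0.1,[0.895,-0.173,0.333],0],
    [0.1,[0.895,-0.173,0.333],0],
    [0.1,[0.895,-0.173,0.333],0],
    [0.1,[0.895,-0.173,0.333],0]
  ]
}}

```text
time: 41.05
tool_pos: [0.4667, 0.3184, 0.2314]
tool_rot: [0.0, 0.707, 0.707, 0.001]
contact_force: [-1.6, 0.0, 0.8]
gripper_width: 0.553
grasp_force: 0.0
```

```bash
python3 - <<'E'
from h import *
q=cam('wrist','w5.png');p=cam('top')
print(manip.state()['tool_pos'],proj(q,[.467,.319,.155]))
print([(np.round(x['extent'],1).tolist(),round(x['confidence'],2)) for x in manip.search_frame(q,'spray')[:3]])
print('wash now (start 359.8 221 395.2 250.1)',[(np.round(x['extent'],1).tolist(),round(x['confidence'],2)) for x in manip.search_frame(p,'wash')[:2]])
E
```

```text
[0.46691978 0.31905533 0.23231753] [313.58408199 269.86937419]
[([272.7, 176.5, 352.7, 294.2], 0.84), ([242.6, 374.2, 260.0, 440.2], 0.65)]
wash now (start 359.8 221 395.2 250.1) [([361.9, 218.5, 394.2, 252.1], 0.88), ([158.9, 312.7, 188.6, 338.6], 0.63)]
```

View pics/w5.png

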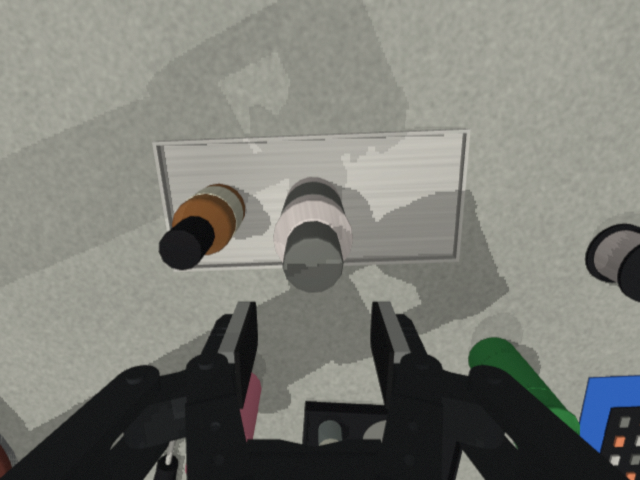

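The spray (aluminium, grey cap at 313,265) is centred between the pads, and the wash bottle is back at its starting pixels. Grip the spray.

>>> {"fn": "arm_command", "kwargs": {
  "moves": [
    [0.1,[0,0,0.2],0],
    [0.1,[0,0,0.35],0],
    [0.1,[0,0,0.45],0],
    [0.1,[0,0,0.52],0],
    [0.1,[0,0,0.55],0],
    [0.1,[0,0,0.55],0],
    [0.1,[0,0,0.55],0],
    [-0.1,[0,0,0.55],0],
    [-0.4,[0,0,0.55],0],
    [-1,[0,0,0.55],0],
    [-1,[0,0,0.55],0],
    [-1,[0,0,0.55],0],
    [-1,[0,0,0.55],0],
    [-1,[0,0,0.55],0],
    [-1,[0,0,0.55],0]
  ]
}}

```text
time: 42.5
tool_pos: [0.4667, 0.3199, 0.1497]
tool_rot: [0.0, 0.707, 0.708, 0.002]
contact_force: [-0.3, -0.4, 5.9]
gripper_width: 0.38
grasp_force: 60.1
```

>>> {"fn": "arm_command", "kwargs": {
  "moves": [
    [-1,[0,0,-0.1],0],
    [-1,[0,0,-0.3],0],
    [-1,[0,0,-0.5],0],
    [-1,[0,0,-0.7],0],
    [-1,[0,0,-0.9],0],
    [-1,[0,0,-1],0],
    [-1,[0,0,-1],0]
  ]
}}

```text
time: 43.08
tool_pos: [0.4672, 0.3201, 0.3027]
tool_rot: [0.001, 0.707, 0.708, 0.004]
contact_force: [1.0, -0.1, -0.8]
gripper_width: 0.38
grasp_force: 59.8
```

>>> {"fn": "arm_command", "kwargs": {
  "moves": [
    [-1,[0,0,-0.133],0],
    [-1,[-0.1,0.03,-0.133],0],
    [-1,[-0.3,0.09,-0.133],0],
    [-1,[-0.5,0.15,-0.133],0],
    [-1,[-0.7,0.21,-0.133],0],
    [-1,[-0.9,0.28,-0.133],0],
    [-1,[-0.925,0.283,-0.133],0]
  ]
}}

```text
time: 43.67
tool_pos: [0.5088, 0.1766, 0.3149]
tool_rot: [0.0, 0.708, 0.706, -0.002]
contact_force: [-0.4, 0.7, -1.3]
gripper_width: 0.38
grasp_force: 59.9
```

>>> {"fn": "arm_command", "kwargs": {
  "moves": [
    [-1,[-0.2,0.06,0],0],
    [-1,[-0.4,0.12,0],0],
    [-1,[-0.6,0.18,0],0],
    [-1,[-0.8,0.24,0],0],
    [-1,[-0.9,0.28,0],0],
    [-1,[-0.925,0.283,0],0],
    [-1,[-0.925,0.283,0],0],
    [-1,[-0.925,0.283,0.2],0],
    [-1,[-0.925,0.283,0.4],0],
    [-1,[-0.925,0.283,0.533],0],
    [-1,[-0.925,0.283,0.533],0],
    [-1,[-0.925,0.283,0.533],0]
  ]
}}

```text
time: 44.67
tool_pos: [0.5496, 0.0432, 0.2358]
tool_rot: [-0.002, 0.706, 0.708, -0.001]
contact_force: [-0.2, -0.0, -0.9]
gripper_width: 0.378
grasp_force: 60.0
```

>>> {"fn": "arm_command", "kwargs": {
  "moves": [
    [-1,[0,0,0.2],0],
    [-1,[0,0,0.35],0],
    [-1,[0,0,0.45],0],
    [-1,[0,0,0.53],0],
    [-1,[0,0,0.57],0],
    [-1,[0,0,0.59],0],
    [-1,[0,0,0.598],0],
    [-1,[0,0,0.604],0],
    [-1,[0,0,0.604],0],
    [-1,[0,0,0.604],0]
  ]
}}

```text
time: 45.5
tool_pos: [0.5519, 0.0419, 0.1497]
tool_rot: [0.001, 0.707, 0.708, 0.001]
contact_force: [-3.4, -0.4, 6.3]
gripper_width: 0.378
grasp_force: 60.9
```

>>> {"fn": "arm_command", "kwargs": {
  "moves": [
    [-0.6,[0,0,0],0],
    [-0.2,[0,0,0],0],
    [0.1,[0,0,0],0],
    [0.1,[0,0,0],0],
    [0.1,[0,0,0],0],
    [0.1,[0,0,0],0],
    [0.1,[0,0,-0.1],0],
    [0.1,[0,0,-0.3],0],
    [0.1,[0,0,-0.6],0],
    [0.1,[0,0,-0.85],0],
    [0.1,[0,0,-1],0],
    [0.1,[0,0,-1],0]
  ]
}}

```text
time: 46.5
tool_pos: [0.5538, 0.0418, 0.3052]
tool_rot: [0.005, 0.707, 0.708, 0.004]
contact_force: [1.0, -0.5, 1.1]
gripper_width: 0.552
grasp_force: 0.0
```

>>> {"fn": "arm_command", "kwargs": {
  "moves": [
    [0.1,[0.23,-0.14,0],0],
    [0.1,[0.46,-0.28,0],0],
    [0.1,[0.69,-0.42,0],0],
    [0.1,[0.915,-0.567,0],0],
    [0.1,[0.915,-0.567,0],0],
    [0.1,[0.915,-0.567,0],0]
  ]
}}

```text
time: 47.0
tool_pos: [0.4647, 0.1804, 0.2963]
tool_rot: [-0.0, 0.705, 0.709, -0.0]
contact_force: [0.5, 0.0, -0.0]
gripper_width: 0.552
grasp_force: 0.0
```

>>> {"fn": "arm_command", "kwargs": {
  "moves": [
    [0.1,[0.23,-0.14,0],0],
    [0.1,[0.46,-0.28,0],0],
    [0.1,[0.69,-0.42,0],0],
    [0.1,[0.915,-0.567,0],0],
    [0.1,[0.915,-0.567,0],0],
    [0.1,[0.915,-0.567,0],0],
    [0.1,[0.915,-0.567,0.2],0],
    [0.1,[0.915,-0.567,0.4],0],
    [0.1,[0.915,-0.567,0.533],0],
    [0.1,[0.915,-0.567,0.533],0],
    [0.1,[0.915,-0.567,0.533],0],
    [0.1,[0.915,-0.567,0.533],0]
  ]
}}

```text
time: 48.0
tool_pos: [0.382, 0.3156, 0.2186]
tool_rot: [0.0, 0.707, 0.707, 0.001]
contact_force: [0.3, -0.1, 1.1]
gripper_width: 0.552
grasp_force: 0.0
```

```bash
python3 - <<'E'
from h import *
q=cam('wrist');p=cam('top')
print(manip.state()['tool_pos'],proj(q,[.382,.316,.119]))
print([(np.round(x['extent'],1).tolist(),round(x['confidence'],2)) for x in manip.search_frame(q,'flux')[:3]])
print('spray now (start 295.7 218.3 324.5 251.3)',[(np.round(x['extent'],1).tolist(),round(x['confidence'],2)) for x in manip.search_frame(p,'spray')[:3]])
E
```

```text
[0.3820666  0.31624433 0.21946928] [312.88084992 255.19712318]
[([281.9, 184.4, 343.4, 276.0], 0.77)]
spray now (start 295.7 218.3 324.5 251.3) [([258.0, 309.1, 291.5, 336.5], 0.76), ([291.7, 217.2, 324.1, 250.1], 0.62), ([236.7, 165.2, 268.0, 199.4], 0.56)]
```

>>> {"fn": "arm_command", "kwargs": {
  "moves": [
    [0.1,[0,0,0.2],0],
    [0.1,[0,0,0.4],0],
    [0.1,[0,0,0.55],0],
    [0.1,[0,0,0.65],0],
    [0.1,[0,0,0.703],0],
    [0.1,[0,0,0.703],0],
    [0.1,[0,0,0.703],0],
    [-0.1,[0,0,0.703],0],
    [-0.4,[0,0,0.703],0],
    [-1,[0,0,0.703],0],
    [-1,[0,0,0.703],0],
    [-1,[0,0,0.703],0],
    [-1,[0,0,0.703],0],
    [-1,[0,0,0.703],0],
    [-1,[0,0,0.703],0]
  ]
}}

```text
time: 49.45
tool_pos: [0.3817, 0.317, 0.1138]
tool_rot: [0.0, 0.707, 0.708, 0.002]
contact_force: [-1.2, 0.5, 4.7]
gripper_width: 0.312
grasp_force: 59.5
```

>>> {"fn": "arm_command", "kwargs": {
  "moves": [
    [-1,[0,0,-0.1],0],
    [-1,[0,0,-0.3],0],
    [-1,[0,0,-0.5],0],
    [-1,[0,0,-0.7],0],
    [-1,[0,0,-0.9],0],
    [-1,[0,0,-1],0],
    [-1,[0,0,-1],0]
  ]
}}

```text
time: 50.03
tool_pos: [0.3822, 0.3172, 0.2666]
tool_rot: [0.001, 0.707, 0.708, 0.004]
contact_force: [0.8, 0.4, -1.2]
gripper_width: 0.308
grasp_force: 59.4
```

>>> {"fn": "arm_command", "kwargs": {
  "moves": [
    [-1,[0,0,-0.167],0],
    [-1,[-0.1,0.04,-0.167],0],
    [-1,[-0.3,0.11,-0.167],0],
    [-1,[-0.5,0.18,-0.167],0],
    [-1,[-0.7,0.25,-0.167],0],
    [-1,[-0.742,0.271,-0.167],0]
  ]
}}

```text
time: 50.53
tool_pos: [0.4215, 0.2016, 0.2844]
tool_rot: [0.0, 0.708, 0.706, -0.002]
contact_force: [0.1, 0.9, -2.9]
gripper_width: 0.31
grasp_force: 59.5
```

>>> {"fn": "arm_command", "kwargs": {
  "moves": [
    [-1,[-0.2,0.07,0],0],
    [-1,[-0.4,0.14,0],0],
    [-1,[-0.6,0.22,0],0],
    [-1,[-0.742,0.271,0],0],
    [-1,[-0.742,0.271,0],0]
  ]
}}

```text
time: 50.95
tool_pos: [0.4625, 0.0908, 0.2847]
tool_rot: [-0.0, 0.708, 0.706, -0.001]
contact_force: [-0.3, 0.0, -2.3]
gripper_width: 0.306
grasp_force: 59.5
```

>>> {"fn": "arm_command", "kwargs": {
  "moves": [
    [-1,[-0.2,0.07,0],0],
    [-1,[-0.4,0.14,0],0],
    [-1,[-0.6,0.22,0],0],
    [-1,[-0.7,0.26,0],0],
    [-1,[-0.742,0.271,0],0],
    [-1,[-0.742,0.271,0],0],
    [-1,[-0.742,0.271,0],0],
    [-1,[-0.742,0.271,0.1],0],
    [-1,[-0.742,0.271,0.1],0]
  ]
}}

```text
time: 51.7
tool_pos: [0.5014, -0.0158, 0.2691]
tool_rot: [-0.002, 0.706, 0.708, -0.001]
contact_force: [-0.5, 0.1, -3.3]
gripper_width: 0.311
grasp_force: 59.5
```

>>> {"fn": "arm_command", "kwargs": {
  "moves": [
    [-1,[0,0,0.1],0],
    [-1,[0,0,0.25],0],
    [-1,[0,0,0.4],0],
    [-1,[0,0,0.6],0],
    [-1,[0,0,0.75],0],
    [-1,[0,0,0.85],0],
    [-1,[0,0,0.93],0],
    [-1,[0,0,0.97],0],
    [-1,[0,0,1],0],
    [-1,[0,0,1],0]
  ]
}}

```text
time: 52.53
tool_pos: [0.5029, -0.0172, 0.1216]
tool_rot: [-0.0, 0.706, 0.708, -0.0]
contact_force: [-0.4, 0.0, -2.0]
gripper_width: 0.309
grasp_force: 59.5
```

>>> {"fn": "arm_command", "kwargs": {
  "moves": [
    [-1,[0,0,0.03],0],
    [-1,[0,0,0.055],0],
    [-1,[0,0,0.064],0],
    [-1,[0,0,0.069],0],
    [-1,[0,0,0.069],0],
    [-1,[0,0,0.069],0]
  ]
}}

```text
time: 53.03
tool_pos: [0.504, -0.0178, 0.1139]
tool_rot: [0.001, 0.707, 0.708, 0.0]
contact_force: [-2.9, -1.3, 7.1]
gripper_width: 0.305
grasp_force: 60.7
```

Standing on the floor. Release, raise clear, then move aside for a final look.

>>> {"fn": "arm_command", "kwargs": {
  "moves": [
    [-0.6,[0,0,0],0],
    [-0.2,[0,0,0],0],
    [0.1,[0,0,0],0],
    [0.1,[0,0,0],0],
    [0.1,[0,0,0],0],
    [0.1,[0,0,0],0],
    [0.1,[0,0,-0.1],0],
    [0.1,[0,0,-0.3],0],
    [0.1,[0,0,-0.6],0],
    [0.1,[0,0,-0.85],0],
    [0.1,[0,0,-1],0],
    [0.1,[0,0,-1],0]
  ]
}}

```text
time: 54.03
tool_pos: [0.5059, -0.0181, 0.2691]
tool_rot: [0.005, 0.707, 0.708, 0.004]
contact_force: [0.9, -0.6, 0.9]
gripper_width: 0.552
grasp_force: 0.0
```

>>> {"fn": "arm_command", "kwargs": {
  "moves": [
    [0.1,[0.23,-0.14,-0.1],0],
    [0.1,[0.46,-0.2,-0.2],0],
    [0.1,[0.69,-0.2,-0.2],0],
    [0.1,[1,-0.2,-0.2],0],
    [0.1,[1,-0.2,-0.2],0],
    [0.1,[1,-0.2,-0.2],0]
  ]
}}

```text
time: 54.53
tool_pos: [0.4721, 0.1342, 0.2904]
tool_rot: [-0.0, 0.705, 0.709, -0.001]
contact_force: [0.8, -0.2, -0.6]
gripper_width: 0.549
grasp_force: 0.0
```

>>> {"fn": "arm_command", "kwargs": {
  "moves": [
    [0.1,[0.25,0,0],0],
    [0.1,[0.5,0,0],0],
    [0.1,[0.75,0,0],0],
    [0.1,[1,0,0],0],
    [0.1,[1,0,0],0],
    [0.1,[1,0,0],0],
    [0.1,[1,0,0],0],
    [0.1,[1,0,0],0]
  ]
}}

```text
time: 55.2
tool_pos: [0.4729, 0.2807, 0.291]
tool_rot: [0.0, 0.707, 0.707, -0.0]
contact_force: [-0.4, -0.3, -0.0]
gripper_width: 0.553
grasp_force: 0.0
```

```bash
python3 - <<'E'
from h import *
p=cam('top');f=p['frame'];o=np.load('top.npy')
a=[cv2.resize(x[190:310,280:535],(765,290),interpolation=cv2.INTER_CUBIC) for x in(o,f)]
cv2.imwrite('pics/end.png',cv2.cvtColor(np.vstack(a),cv2.COLOR_RGB2BGR))
# shift of each cap between start and now
g0,g1=[cv2.cvtColor(x,cv2.COLOR_RGB2GRAY).astype(np.float32) for x in(o,f)]
for k,(u,v) in dict(wash=(377,236),spray=(310,235),flux=(344,260),tin=(380,274),vial=(304,270)).items():
    w=[g[v-14:v+14,u-16:u+16] for g in(g0,g1)]
    print(k,cv2.phaseCorrelate(w[0].copy(),w[1].copy()))
E
```

```text
wash ((0.2647447077746605, -0.07645477811153256), 1.0695073137680688)
spray ((-0.4394067729711928, 0.014409315957198743), 0.9576719800631205)
flux ((-0.019846483083451716, -0.03399723271373922), 1.0274153863390287)
tin ((0.043007966346287674, -0.07155478123587855), 0.8927343542377154)
vial ((-0.09948623863098405, 0.02920675559270869), 0.9025871326526006)
```

View pics/end.png

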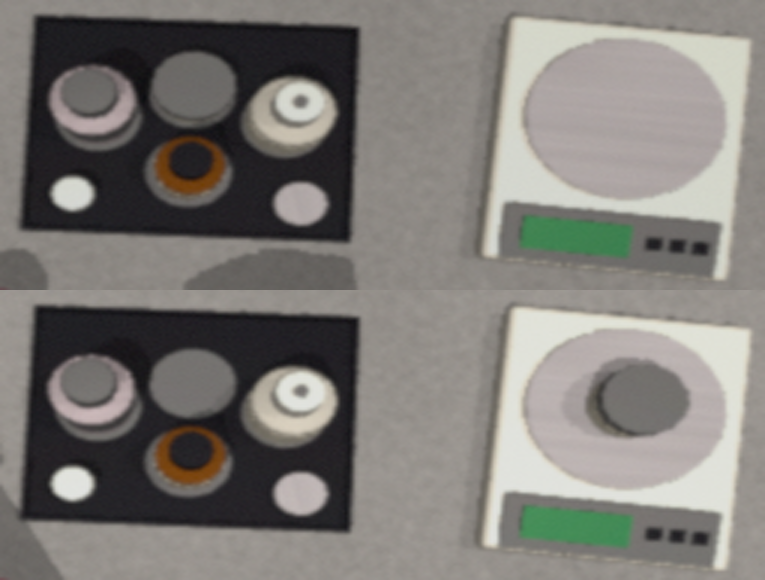

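The end picture shows all three bottles, the tin and the vial within 0.5 px (about 1 mm) of where they started. The jar stands in the middle of the pan, with its lid at (644,397) in the view. Hand in.

```bash
python3 -c "
from plant import manip
print(manip.job_done())"
```

```text
the job is handed in; nothing more can be done
None
```

The job is handed in, with no verdict shown: the last top picture has the jar on the middle of the scale pan, and the wash bottle, spray can, flux bottle, tin and vial within about 1 mm of their starting spots, at about 55 s of the 144 s allowed.

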